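Roll the tube feeder filler-side up and hold its button in

TASK

The tube bird feeder lies on its side on the cork mat with its filler button turned off to one side. Roll it over on the mat, without lifting it off, until the button points straight up; then push the button all the way in, which slides the sleeve off the filling port, and finish while still holding it fully in with the fingers, pressing firmly but without leaning hard on it, so that I can pour in the seed. Leave the other things on the mat where they are.

Things in the scene. Friction and masses are not known exactly. Their poses are not given: they have to be found in the camera images.
- feeder: Tube feeder on its side, 160 mm long, about 0.6 kg (varies): two dark rubber-rimmed end caps, 84 mm across, 16 mm thick, and the grey tube between. Origin mid-length on its centre line, 48 mm above the table; x along it. Pushed level at mid height it rolls on its caps, 42 mm of travel a radian, and stops with a slow push (30 mm/s); a jerk sends it on a few cm. Its own y, z say nothing of the button.
- tube: The feeder's tube (same origin and x): grey, 60 mm across, 128 mm long between the caps, fixed stiffly in them so that all turns as one. A steel ring 64 mm across covers x -40 to -16 mm; the sleeve is its twin. z points from the centre line through the button: wanted straight up; at the start 50 to 85 degrees off, in any compass direction.
- button_top (a point): Centre of the button's outer face: a round white plunger 24 mm across at mid-length, in a dark collar 31 mm across whose rim stands 32.5 mm from the centre line. The face stands 41 mm from the centre line when released (just inside the cap rims), 33 mm when fully in; it moves along the tube's z.
- button (a joint): Travel of the button in m: 0 released, 0.008 fully in at its stop. A spring resists with about 2 N at the start of the travel and 6 N at the end, and pushes it back out when let go.
- sleeve (a joint): Travel in m of the steel sleeve ring (64 mm across, 24 mm wide, closed over tube x 16 to 40 mm) along the tube's x: it follows the button, 0 closed, 0.021 with the button fully in; then the dark round port at x = 27 mm on the button's side is uncovered.
- mat: Cork mat, 440 x 440 mm, 6 mm thick, fixed on the table; origin at the centre of its underside, x and y along its edges. The feeder lies near its middle, the bystanders round its rim.
- pliers_long: Bystander: long-nosed pliers lying flat, about 170 mm long, 12 mm high; origin under the pivot, x towards the nose.
- pliers_short: Bystander: short pliers lying flat, about 150 mm long, 12 mm high; origin under the pivot, x towards the nose.
- brush: Bystander: cleaning brush lying along its x, origin under it.
- jar: Bystander: closed white ceramic jar, 56 mm across, 75 mm high; origin under its centre.
- dish: Bystander: small terracotta dish, 90 mm across, 32 mm high; origin under its centre.
- tin: Bystander: flat closed metal tin, 75 x 50 x 30 mm; origin under its centre.

How it is judged:
By the outcome, as a careful person would: the job done as asked, in the order asked, and still so for the second after the job is handed in, while the arm keeps its last pose, push and grip.
It also fails if it takes over 42 s, if anything falls off the work surface, if the arm or the gripper's body presses on something with over 40 N, if the wrist force passes 120 N, or if a joint passes its speed limit or range.

ROBOT

A 6-joint arm with a two-finger parallel gripper is mounted at the origin on the work surface. World frame = base frame: x ahead of the robot, y to its left, z up, the work surface at z = 0. Lengths are in m, angles in degrees, forces in N, time in s.
With the tool pointing down it reaches from about 0.3 to 0.775 m from the base axis. Payload 14.6 kg.
Tool frame: the origin (TCP) lies at the very end of the fingers, on their centre line; the grasp point (between the pads) lies 19 mm behind it; z points along the fingers, x is the direction in which the jaws open and shut, and the axes are right-handed (so a half turn about z gives the same grasp; the last joint's range is limited). The gripper opens to 85 mm and grips with 20 to 120 N. Pads are 22 mm wide; open, the fingers measure 114 mm over their backs; the gripper's body (76 mm by 85 mm) begins 54 mm behind the grasp point. The pads swing forward as they close: fully open they stand 13 mm farther back than shut.
Start: joints at [64.022, 17.183, 87.147, -0, 75.671, -3.816], TCP at [0.207, 0.509, 0.231] pointing down, gripper open.
Joint ranges: [-173.82, 173.82], [-45.26, 126.66], [13.44, 144.39], [-59.66, 239.66], [0, 175.72], [-146.38, 146.38]. Speed limits (degrees/s): [127.2, 127.2, 147.25, 180, 180, 180].

INTERFACE

Orientations are given as [roll, pitch, yaw] about the fixed x, y, z axes, in that order (R = Rz(yaw) Ry(pitch) Rx(roll)).
In Python, from bench import * gives the robot as it stands. The module is installed in compiled form; this text tells all that it offers.
- The arm moves only by the tool step_arm, never from a script. Its argument "rows" is a list of rows, each a list of 3 entries, a list of its own where there are three numbers: the opening, from 0 (shut) to 1 (fully open), then the shift along the tool's x, y, z in mm, then the turn about the tool's z in degrees. A call has 1 to 20 rows; each row is the pose to reach, as a shift and turn from the pose commanded when the call began, along the tool's axes at that moment; what a row does not reach only later rows make up. A row lasts 1/12 s, in which the tool goes at most 41.7 mm and 7.16 degrees, less where a joint would pass 70% of its speed; a pose out of reach is approached as far as the arm can. A call with a gripper value outside its range is refused whole. The fingers move at their own pace and stop on an object; "newtons" is the grip in N (left out, the last holds). Time passes only in rows, so rows that repeat a pose let the fingers close. It gives the time, the measured TCP pose, the force and the opening at its end, in the units of the state.
- read_state(): the state, without advancing time (a new reading comes with each control period).
- snapshot(name): name is "scene" or "top" or "wrist"; returns a dict with "img" (480x640x3 uint8, red, green, blue), "range_z" (480x640 float32, m along the optical axis (not along the pixel's ray), 0 where there is no reading), "mtx" (3x3 intrinsics, pixels), "rvec" (rotation vector, rad) and "tvec" (3), from world to camera coordinates, as OpenCV has them. Camera axes: x right, y down, z forward; pixel columns grow to the right and rows downward; lengths in m; the calibration is good to about 2 mm. A picture is of the moment at which its call begins.
- job_done(): hands the job in, once; it reports no verdict.
The state is a dict: "clock": time; "q": joint angles; "joint_vel": joint speeds; "effort": joint torques, N m; "ee_pos": TCP position; "eef_rot": TCP orientation; "ft_force": force on the tool from outside, world axes, zero at the start; "wrist_torque": the same for the moment, N m; "finger_gap": finger opening in m.
Only numpy, scipy, OpenCV 4.12 (cv2) and the standard library are available. Lean on these libraries where they do the work, as an engineer would, in place of code of your own. Each camera call takes 0.05 s, during which the arm holds its last target.

## Working session

There is one attempt and no reset: what is moved stays moved. The work goes in short steps, Python scripts to look and compute and a tool call to move; the robot and the scene stay as the last step left them, time stands still between calls to the robot, and variables do not carry over. Pictures are saved under pics/ and viewed, and the job is handed in when it is done.

Besides the shell and the picture viewer there is one more tool, called after ">>>" as name(argument=value, ...), one argument or row to a line, values as JSON. step_arm: Moves the arm, as the interface text tells. Its arguments: {"type":"object","properties":{"rows":{"type":"array"},"newtons":{"type":"number"}},"required":["rows"]}

```bash
mkdir -p pics; cat > h.py <<'E'
from bench import *
import numpy as np, cv2
def save(s,n): cv2.imwrite('pics/'+n+'.png', s['img'][:,:,::-1])
def world(s):
    R=cv2.Rodrigues(np.array(s['rvec'],float))[0]; t=np.array(s['tvec'],float).ravel(); K=np.array(s['mtx'])
    z=s['range_z'].astype(float); v,u=np.mgrid[0:480,0:640]
    p=np.stack([(u-K[0,2])/K[0,0]*z,(v-K[1,2])/K[1,1]*z,z],-1)
    w=(p-t)@R; w[z==0]=np.nan
    return w
E
python3 - <<'E'
from h import *
st=read_state(); print(st)
for n in ['scene','top','wrist']:
    s=snapshot(n); save(s,n+'0'); np.savez('/tmp/'+n+'0.npz',**s)
    R=cv2.Rodrigues(np.array(s['rvec'],float))[0]; print(n,-R.T@np.array(s['tvec']).ravel())
E
```

```text
{'clock': 0.0, 'q': array([ 6.40236750e+01,  1.72168827e+01,  8.71813001e+01, -6.30355218e-04,
        7.56704025e+01, -3.81726968e+00]), 'joint_vel': array([-0.01497844,  0.02508667, -0.11255858,  0.05221238, -0.01441789,
        0.09448224]), 'effort': array([ 3.21433899e-04, -5.43505704e+01, -3.61792195e+01, -4.31976775e-05,
        4.07780157e-03, -1.45408234e-05]), 'ee_pos': array([0.20736025, 0.5091535 , 0.23070193]), 'eef_rot': array([-1.79996043e+02,  6.84738201e-02,  6.78411034e+01]), 'ft_force': array([ 0.52519432, -0.49421408, -1.17982911]), 'wrist_torque': array([ 0.03292956, -0.02323894,  0.02410057]), 'finger_gap': 0.08540067776671581}
scene [ 1.05552608 -0.54445229  0.55209475]
top [0.50106552 0.01806892 1.14091766]
wrist [0.14174726 0.53453665 0.37444123]
```

View pics/scene0.png

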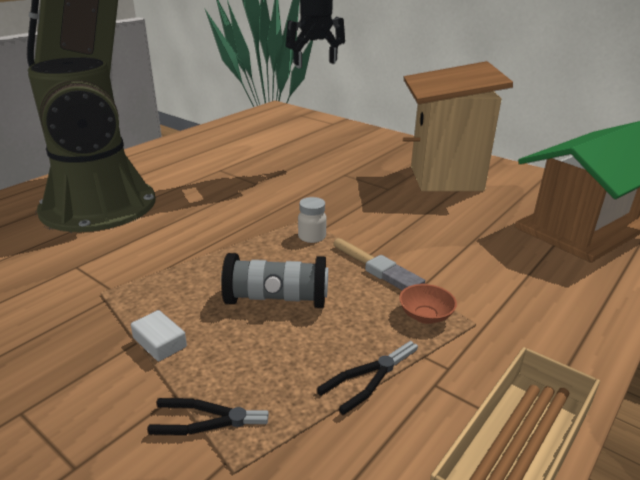

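View pics/top0.png

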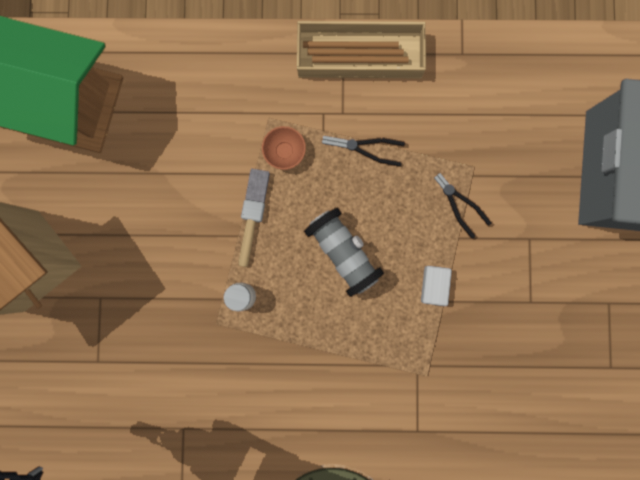

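The scene view shows the button at about (272,284), facing the scene camera. The top view shows the feeder centred near (344,252), with the button at (358,242) on its right side. Next I'll measure positions.

```bash
python3 - <<'E'
from h import *
for n in ['top','scene']:
    s=dict(np.load('/tmp/%s0.npz'%n)); w=world(s); 
    pts={'top':[(358,242),(344,252),(450,340),(285,150),(240,297),(437,285),(255,195),(247,245),(352,145),(449,190),(400,141),(395,162),(325,140),(472,235),(489,222)],'scene':[(272,284),(310,210)]}[n]
    for u,v in pts: print(n,u,v,np.round(w[v,u],4), s['img'][v,u])
    # feeder points: height > 0.03 near centre
    c=w[252,344] if n=='top' else c
    m=(np.linalg.norm(w[...,:2]-c[:2],axis=-1)<0.13)&(w[...,2]>0.025)
    p=w[m]; print(m.sum(), p.mean(0), np.nanmax(p[:,2]))
    im=s['img'].astype(int)
    dark=m&(im.max(-1)<45)
    nl,lab,stt,cen=cv2.connectedComponentsWithStats(dark.astype(np.uint8))
    for i in range(1,nl):
        if stt[i,4]>30:
            q=w[lab==i]; print('dark',stt[i],cen[i],q.mean(0),np.percentile(q[:,2],98))
    if n=='top':
        (rc,rs,ra)=cv2.minAreaRect((p[:,:2]*1000).astype(np.float32)); print('rect',rc,rs,ra)
    wh=m&(im.min(-1)>(185 if n=='top' else 190))
    nl,lab,stt,cen=cv2.connectedComponentsWithStats(wh.astype(np.uint8))
    for i in range(1,nl):
        if stt[i,4]>8:
            q=w[lab==i]; print('white',stt[i],cen[i],np.median(q,0))
    a=im[235:250,350:366] if n=='top' else im[274:296,262:284]
    x=s['img'][190:310,280:410] if n=='top' else s['img'][235:325,205:345]
    cv2.imwrite('pics/z_%s.png'%n,cv2.resize(x[:,:,::-1],None,fx=5,fy=5,interpolation=cv2.INTER_NEAREST))
E
```

```text
top 358 242 [ 0.567  -0.0456  0.0744] [166 163 160]
top 344 252 [ 0.5475 -0.0187  0.0756] [121 124 123]
top 450 340 [ 0.3743 -0.2376 -0.0014] [156 121  84]
top 285 150 [0.76   0.1023 0.0103] [172 109  80]
top 240 297 [0.4598 0.1784 0.0807] [175 177 177]
top 437 285 [ 0.4857 -0.2041  0.0373] [191 192 191]
top 255 195 [0.6636 0.1608 0.0246] [122 119 122]
top 247 245 [0.5619 0.1749 0.025 ] [182 157 115]
top 352 145 [ 0.7697 -0.0356  0.0182] [85 87 90]
top 449 190 [ 0.6785 -0.2337  0.0172] [84 86 90]
top 400 141 [ 0.7788 -0.134   0.0183] [70 55 44]
top 395 162 [ 0.7344 -0.1233  0.0216] [39 37 35]
top 325 140 [0.7801 0.0198 0.0168] [143 145 144]
top 472 235 [ 0.5872 -0.2802  0.0146] [37 36 35]
top 489 222 [ 0.6136 -0.3138  0.0181] [38 35 34]
2963 [ 0.54934398 -0.01825456  0.07374503] 0.09427291575402458
dark [305 209  36  27 276] [322.12318841 221.38768116] [0.60551105 0.023774   0.08128905] 0.09223716797561961
dark [347 268  36  28 271] [365.29151292 281.74538745] [ 0.4911189  -0.05931272  0.08187786] 0.09174504213513045
rect (549.8833618164062, -18.514060974121094) (168.0099639892578, 83.61862182617188) 35.558135986328125
scene 272 284 [ 0.5731 -0.0463  0.0653] [139 136 134]
scene 310 210 [0.4754 0.165  0.0767] [93 95 95]
4277 [ 0.5652337  -0.03433887  0.06312373] 0.0905433085283458
dark [222 254  17  50 540] [228.26111111 278.16851852] [ 0.51044207 -0.07883109  0.06603909] 0.08922000725057205
dark [313 257  12  50 474] [318.91561181 282.39662447] [0.6270564  0.00195845 0.06640246] 0.08927387636379107
```

View pics/z_top.png

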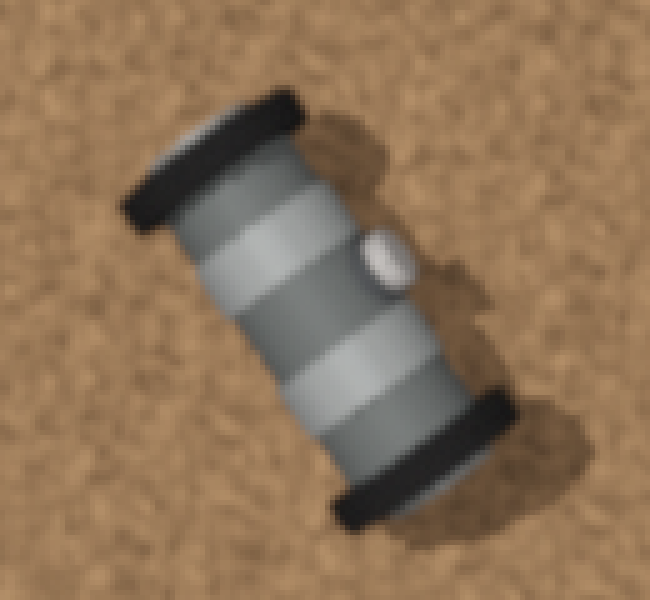

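View pics/z_scene.png

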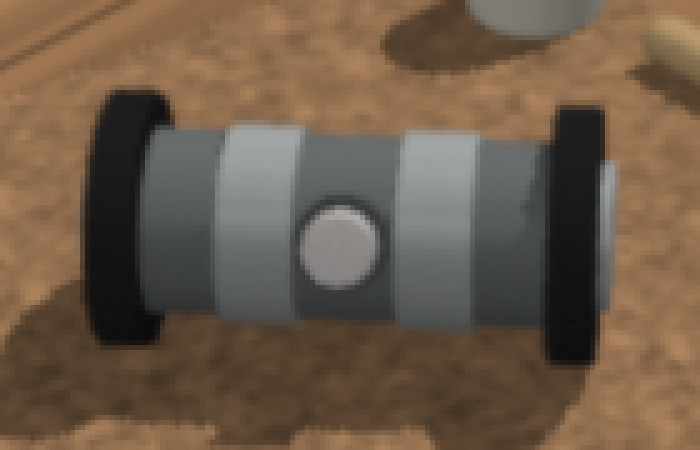

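The zooms show the white face centred at about (273.0,284.4) in the scene view and (357.6,242.1) in the top view. I'll triangulate these.

```bash
cat >> h.py <<'E'
def ray(s,uv):
    R=cv2.Rodrigues(np.array(s['rvec'],float))[0]; t=np.array(s['tvec'],float).ravel()
    x=cv2.undistortPoints(np.array([[uv]],float),np.array(s['mtx'],float),None)[0,0]
    return -R.T@t, R.T@np.array([x[0],x[1],1.0])
def tri(s1,p1,s2,p2):
    a,d=ray(s1,p1);b,e=ray(s2,p2)
    k=np.linalg.lstsq(np.c_[d,-e],b-a,rcond=None)[0]
    P,Q=a+k[0]*d,b+k[1]*e
    return (P+Q)/2,np.linalg.norm(P-Q)
E
python3 - <<'E'
from h import *
T=dict(np.load('/tmp/top0.npz'));S=dict(np.load('/tmp/scene0.npz'))
P,g=tri(T,(357.6,242.1),S,(273,284.4)); print(P,g)
c=np.array([.549,-.018,.048]);th=np.radians(35.8);a=np.array([np.cos(th),np.sin(th),0]);n=np.array([a[1],-a[0],0])
def rep(P,c): r=P-c; print('axis %.1f n %.1f z %.1f mag %.1f ang %.1f'%(r@a*1e3,r@n*1e3,r[2]*1e3,np.hypot(r@n,r[2])*1e3,np.degrees(np.arctan2(r@n,r[2]))))
rep(P,c)
wt=world(T);ws=world(S)
# cap line fit
for nm,w,s in (('top',wt,T),('scene',ws,S)):
    m=(abs((w-c)@a)<.1)&(abs((w-c)@n)<.06)&(w[...,2]>.02)
    for sg in(1,-1):
        q=w[m&(sg*((w-c)@a)>.066)&(sg*((w-c)@a)<.078)&(w[...,2]>.03)]-c
        A=np.c_[q@n,q[:,2],np.ones(len(q))];b=-(A[:,:2]**2).sum(1)
        x=np.linalg.lstsq(A,b,rcond=None)[0]; print(nm,sg,len(q),'circle n,z,r mm',-x[0]/2*1e3,-x[1]/2*1e3,np.sqrt(x[0]**2/4+x[1]**2/4-x[2])*1e3)
    q=(w[m]-c)@a; print(nm,'axis ext',np.percentile(q,[1,99])*1e3)
    im=s['img'].astype(int); dk=m&(im.max(-1)<50); q=(w[dk]-c)@a; print('dark inner edges',[np.percentile(q[q<0],[5,50,95])*1e3,np.percentile(q[q>0],[5,50,95])*1e3])
tgt=c+.075*n; tgt[2]=.026
print('target',tgt,'feeder n',n)
st=read_state();y=np.radians(st['eef_rot'][2]);d=tgt-st['ee_pos']
print('tool shift',d@[np.cos(y),np.sin(y),0]*1e3,d@[np.sin(y),-np.cos(y),0]*1e3,-d[2]*1e3)
E
```

```text
[ 0.56941279 -0.04383658  0.06140801] 0.004944261962882158
axis 1.4 n 32.9 z 13.4 mag 35.5 ang 67.8
top 1 267 circle n,z,r mm 1.1303585160299492 0.7355474415594779 40.77526098451546
top -1 271 circle n,z,r mm 0.5420024166564515 1.420080903742731 40.40451474936531
top axis ext [-81.25644421  80.30495447]
dark inner edges [array([-77.39943516, -71.27849009, -65.27732764]), array([64.49529941, 70.23350865, 76.33181705])]
scene 1 352 circle n,z,r mm 3.334603835985118 1.2911548671013808 38.97321809988482
scene -1 333 circle n,z,r mm 1.355299720184553 -0.3730795178752547 40.995855277495146
scene axis ext [-75.6124448   85.18359811]
dark inner edges [array([-74.47473811, -66.53912487, -60.99780918]), array([67.92624064, 74.66719523, 81.83359649])]
target [ 0.59287183 -0.07882979  0.026     ] feeder n [ 0.58495767 -0.81106382  0.        ]
tool shift -399.1829778923742 578.8171472243672 204.87687068944743
```

>>> step_arm(
  rows=[
    [1,[-399,579,80],32],
    [1,[-399,579,80],32],
    [1,[-399,579,80],32],
    [1,[-399,579,80],32],
    [1,[-399,579,80],32],
    [1,[-399,579,80],32],
    [1,[-399,579,80],32],
    [1,[-399,579,80],32],
    [1,[-399,579,80],32],
    [1,[-399,579,80],32],
    [1,[-399,579,80],32],
    [1,[-399,579,80],32],
    [1,[-399,579,80],32],
    [1,[-399,579,80],32],
    [1,[-399,579,80],32],
    [1,[-399,579,80],32],
    [1,[-399,579,80],32],
    [1,[-399,579,80],32],
    [1,[-399,579,80],32],
    [1,[-399,579,80],32],
  ],
)

```text
clock: 1.82
ee_pos: [0.5928, -0.0783, 0.1509]
eef_rot: [-180.0, 0.0, 35.8]
ft_force: [-1.4, -0.2, -0.3]
finger_gap: 0.0852
```

>>> step_arm(
  rows=[
    [1,[0,0,40],0],
    [1,[0,0,80],0],
    [1,[0,0,110],0],
    [1,[0,0,125],0],
    [1,[0,0,125],0],
    [1,[0,0,125],0],
  ],
)

```text
clock: 2.32
ee_pos: [0.593, -0.0776, 0.0268]
eef_rot: [-180.0, 0.0, 35.9]
ft_force: [0.6, -1.0, 0.3]
finger_gap: 0.0855
```

```bash
python3 - <<'E'
from h import *
s=snapshot('scene');save(s,'scene1')
x=s['img'][150:350,150:400]
cv2.imwrite('pics/z1.png',cv2.resize(x[:,:,::-1],None,fx=3,fy=3))
w=world(s)
print(read_state()['ee_pos'],read_state()['ft_force'])
E
```

```text
[ 0.59375    -0.07789883  0.02786713] [-0.40387249 -0.89161049  0.59284824]
```

View pics/z1.png

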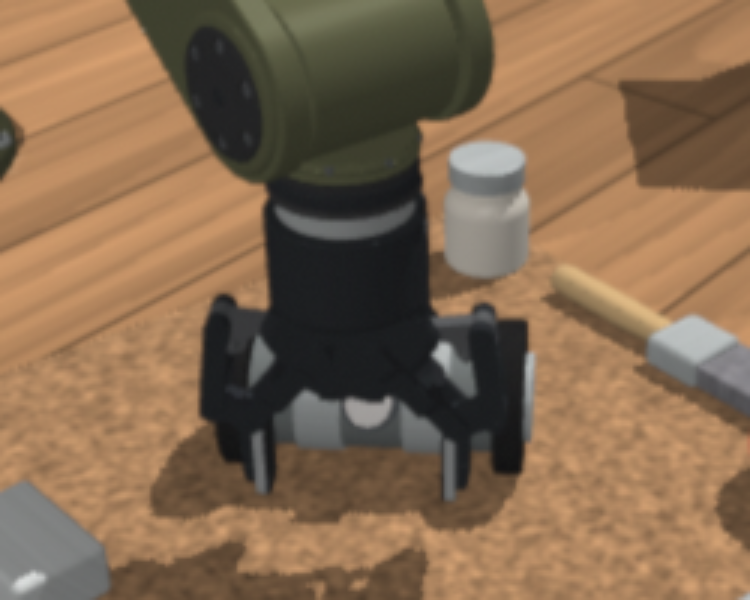

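The outer linkage sits close to the cap spacing, so I'll narrow the jaws to about 60 mm. They will then straddle the button and stay well inside the caps. After that I'll close in slowly.

>>> step_arm(
  rows=[
    [0.7,[0,-5,0],0],
    [0.7,[0,-10,0],0],
    [0.7,[0,-15,0],0],
    [0.7,[0,-18,0],0],
    [0.7,[0,-21,0],0],
    [0.7,[0,-23,0],0],
    [0.7,[0,-25,0],0],
    [0.7,[0,-27,0],0],
    [0.7,[0,-29,0],0],
    [0.7,[0,-31,0],0],
    [0.7,[0,-33,0],0],
    [0.7,[0,-35,0],0],
    [0.7,[0,-37,0],0],
    [0.7,[0,-39,0],0],
    [0.7,[0,-41,0],0],
    [0.7,[0,-43,0],0],
    [0.7,[0,-45,0],0],
    [0.7,[0,-46,0],0],
    [0.7,[0,-46,0],0],
  ],
)

```text
clock: 3.95
ee_pos: [0.5661, -0.0411, 0.0263]
eef_rot: [-180.0, 0.0, 35.9]
ft_force: [0.1, -0.7, 0.5]
finger_gap: 0.0597
```

```bash
cat > look.py <<'E'
import sys
from h import *
k=sys.argv[1]
T=snapshot('top');S=snapshot('scene')
np.savez('/tmp/top%s.npz'%k,**T);np.savez('/tmp/scene%s.npz'%k,**S)
a=T['img'][180:320,260:420];b=S['img'][200:340,190:350]
cv2.imwrite('pics/l%s.png'%k,np.hstack([cv2.resize(x[:,:,::-1],(400*1,350),interpolation=cv2.INTER_CUBIC) for x in (a,b)]))
st=read_state();print(st['clock'],st['ee_pos'],st['ft_force'],st['finger_gap'])
E
python3 look.py 2
```

```text
4.05 [ 0.56626056 -0.04128107  0.02628855] [-0.17555812 -0.08883678  0.22133378] 0.059769561105600166
```

View pics/l2.png

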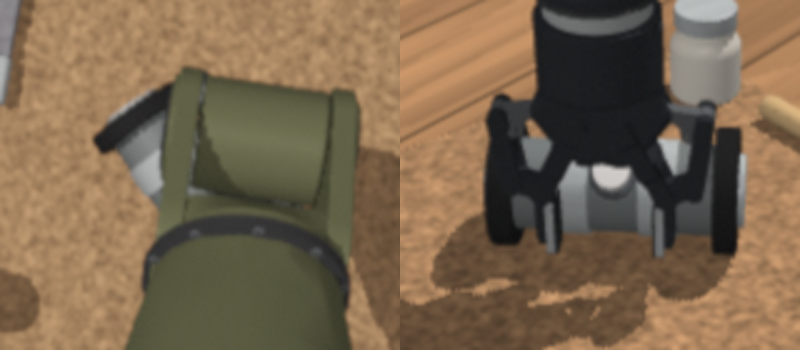

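The top view is mostly hidden by the arm. The scene view shows the button at about (274,271), up from row 284, so the feeder is rolling. I'll estimate how far from the caps.

```bash
cat > capfit.py <<'E'
import sys
from h import *
th=np.radians(35.8);a=np.array([np.cos(th),np.sin(th),0]);n=np.array([a[1],-a[0],0]);c0=np.array([.549,-.018,.048])
def caps(k,c,cam='scene'):
    s=dict(np.load('/tmp/%s%s.npz'%(cam,k)));w=world(s);im=s['img'].astype(int)
    r=w-c;out=[]
    for sg in (1,-1):
        m=(abs(sg*(r@a)-.072)<.016)&(abs(r@n)<.065)&(w[...,2]>.012)&(w[...,2]<.086)&(im.max(-1)<50)
        q=w[m]-c0
        z=q[:,2]; # near (camera) side: fit n with fixed r=.042 centre z=0
        x=q@n; ok=abs(z)<.034
        e=x[ok]-np.sqrt(.042**2-z[ok]**2); out.append((ok.sum(),np.median(e)*1e3))
    return out
if __name__=='__main__':
    print('0',caps(0,c0)); 
    k=sys.argv[1]; d=float(sys.argv[2])/1e3; print(k,caps(k,c0-d*n))
E
python3 capfit.py 2 14
```

```text
0 [(np.int64(357), np.float64(0.49355364236378096)), (np.int64(425), np.float64(-0.635391177894365))]
2 [(np.int64(346), np.float64(-16.714789018406258)), (np.int64(299), np.float64(-17.347770955265393))]
```

>>> step_arm(
  rows=[
    [0.7,[0,-2,0],0],
    [0.7,[0,-4,0],0],
    [0.7,[0,-6,0],0],
    [0.7,[0,-8,0],0],
    [0.7,[0,-10,0],0],
    [0.7,[0,-12,0],0],
    [0.7,[0,-14,0],0],
    [0.7,[0,-16,0],0],
    [0.7,[0,-18,0],0],
    [0.7,[0,-20,0],0],
    [0.7,[0,-22,0],0],
    [0.7,[0,-24,0],0],
    [0.7,[0,-25,0],0],
    [0.7,[0,-26,0],0],
    [0.7,[0,-26,0],0],
    [0.7,[0,-26,0],0],
  ],
)

```text
clock: 5.38
ee_pos: [0.551, -0.0202, 0.0263]
eef_rot: [180.0, -0.0, 35.8]
ft_force: [0.5, 0.2, -0.3]
finger_gap: 0.0596
```

```bash
python3 look.py 3; python3 capfit.py 3 43
```

```text
5.4833 [ 0.55106384 -0.02026464  0.02627939] [-0.43307338  0.59139966  0.56943037] 0.059872528484065934
0 [(np.int64(357), np.float64(0.49355364236378096)), (np.int64(425), np.float64(-0.635391177894365))]
3 [(np.int64(315), np.float64(-41.99944608387127)), (np.int64(286), np.float64(-42.90257268637154))]
```

View pics/l3.png

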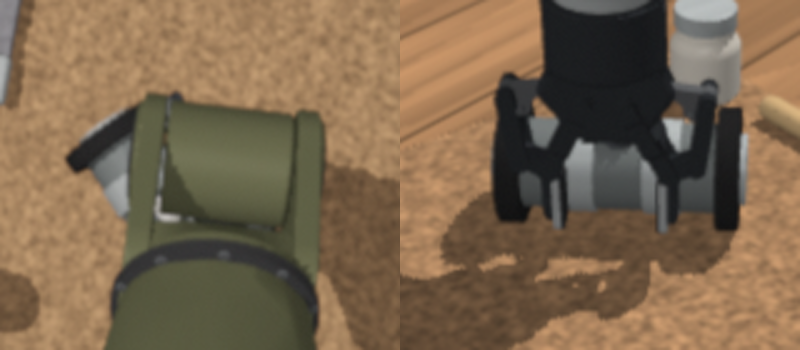

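The caps give 42.4 mm of roll, about 58°. I'll back off along +y, which brings the wrist camera (mounted at tool y about -70 mm) nearly over the button.

>>> step_arm(
  rows=[
    [0.7,[0,5,0],0],
    [0.7,[0,15,0],0],
    [0.7,[0,25,0],0],
    [0.7,[0,25,-30],0],
    [0.7,[0,25,-60],0],
    [0.7,[0,25,-60],0],
    [0.7,[0,25,-60],0],
  ],
)

```text
clock: 6.07
ee_pos: [0.5669, -0.0414, 0.0878]
eef_rot: [179.9, -0.1, 35.8]
ft_force: [0.5, -0.9, 0.2]
finger_gap: 0.0599
```

```bash
python3 look.py 4; python3 capfit.py 4 43; python3 - <<'E'
from h import *
s=snapshot('wrist');save(s,'w4');np.savez('/tmp/w4.npz',**s);R=cv2.Rodrigues(np.array(s['rvec'],float))[0]; print(-R.T@np.array(s['tvec']).ravel(),R)
E
```

```text
6.1667 [ 0.56560524 -0.04096353  0.08564895] [-0.15355048  0.14547092 -0.44387784] 0.05979267588322932
0 [(np.int64(357), np.float64(0.49355364236378096)), (np.int64(425), np.float64(-0.635391177894365))]
4 [(np.int64(313), np.float64(-42.18184566527018)), (np.int64(359), np.float64(-43.37032327793414))]
[0.52393032 0.01467441 0.22934193] [[ 8.10732225e-01  5.85417161e-01  7.73881458e-05]
 [ 5.62710328e-01 -7.79322443e-01  2.75705670e-01]
 [ 1.61463141e-01 -2.23479924e-01 -9.61242101e-01]]
```

View pics/l4.png

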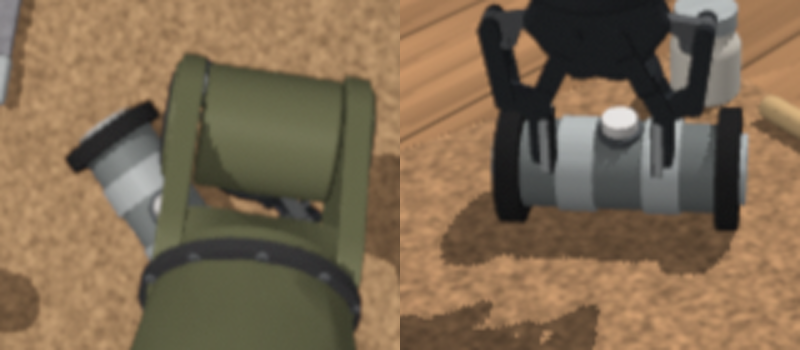

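View pics/w4.png

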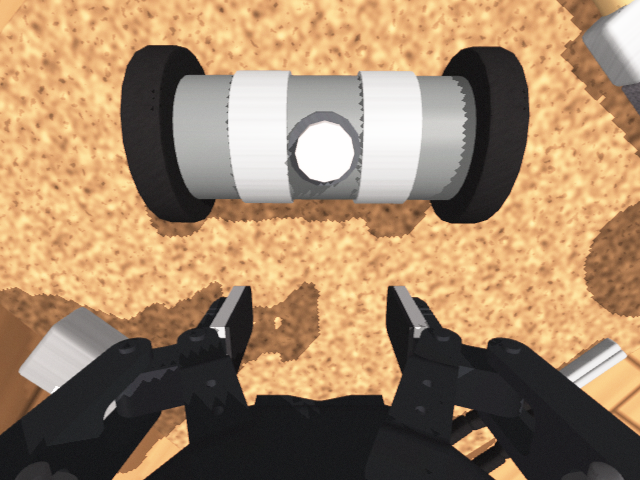

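The wrist view is clear: the button face is at about (324,152), the caps at x of about 168 and 485, and the tube spans rows 75–200. Next I'll work out the tilt.

```bash
cat > wr.py <<'E'
import sys
from h import *
def wrist(f,cg,c0=np.array([.549,-.018,.048])):
    s=dict(np.load(f));w=world(s);im=s['img'].astype(int)
    th=np.radians(35.8);a=np.array([np.cos(th),np.sin(th),0]);n=np.array([a[1],-a[0],0])
    r=w-cg
    fm=(abs(r@n)<.055)&(abs(r@a)<.095)&(r[...,2]>-.03)
    # button
    m=fm&(im.min(-1)>220)&(abs(r@a)<.0155)&(np.hypot(r@n,r[...,2])>.027)
    nl,lab,stt,cen=cv2.connectedComponentsWithStats(m.astype(np.uint8));i=1+np.argmax(stt[1:,4])
    (u,v),(d1,d2),_=cv2.fitEllipse(max(cv2.findContours((lab==i).astype(np.uint8),cv2.RETR_EXTERNAL,cv2.CHAIN_APPROX_NONE)[0],key=len))
    bp=np.median(w[lab==i],0)
    print('button px',u,v,'diam',d1,d2,'depth pt',bp)
    # bare tube fit r=.03 and caps r=.042 : circle centre n,z by lsq
    from scipy.optimize import least_squares
    def fit(mask,R):
        q=w[mask]-c0;x=np.c_[q@n,q[:,2]]
        return least_squares(lambda p:np.hypot(x[:,0]-p[0],x[:,1]-p[1])-R,[(cg-c0)@n,0],loss='soft_l1',f_scale=.001).x*1e3, mask.sum()
    ra=r@a
    T=fm&(abs(abs(ra)-.052)<.008); T1=T&(ra>0);T2=T&(ra<0)
    print('tube +',fit(T1,.03),'tube -',fit(T2,.03))
    C1=fm&(abs(ra-.072)<.005)&(im.max(-1)<60);C2=fm&(abs(ra+.072)<.005)&(im.max(-1)<60)
    if C1.sum()>50 and C2.sum()>50: print('caps',fit(C1,.042),fit(C2,.042))
    o,d=ray(s,(u,v))
    c,_=fit(T1|T2,.03); c/=1e3
    # ray vs cylinder r=.041 about (c n, c z)
    oo=np.array([(o-c0)@n-c[0],(o-c0)[2]-c[1]]);dd=np.array([d@n,d[2]])
    A,B,C=dd@dd,2*oo@dd,oo@oo-.041**2
    t=(-B-np.sqrt(B*B-4*A*C))/2/A;p=oo+t*dd;P=o+t*d
    print('face pt',P,'axis',(P-c0)@a*1e3,'tilt deg (ray)',np.degrees(np.arctan2(p[0],p[1])),'remaining mm',42*np.arctan2(p[0],p[1]))
    b=bp-c0; print('tilt depth',np.degrees(np.arctan2(b@n-c[0],b[2]-c[1])),'mag',np.hypot(b@n-c[0],b[2]-c[1])*1e3)
    C=c0+c[0]*n; print('centre',C)
    return C,P
if __name__=='__main__':
    th=np.radians(35.8);n=np.array([np.sin(th),-np.cos(th),0])
    wrist(sys.argv[1],np.array([.549,-.018,.048])-float(sys.argv[2])/1e3*n)
E
python3 wr.py /tmp/w4.npz 42.5
```

```text
button px 324.33056640625 151.5659942626953 diam 56.555450439453125 58.334228515625 depth pt [0.52796012 0.01266361 0.08968739]
tube + (array([-41.56773896,   0.93567361]), np.int64(4492)) tube - (array([-41.90286919,   0.87065534]), np.int64(4508))
caps (array([-41.4722826 ,   0.81019229]), np.int64(4323)) (array([-41.95037656,   0.72048313]), np.int64(4305))
face pt [0.52800072 0.0127057  0.08965095] axis 0.9297751559322697 tilt deg (ray) 6.367196725336973 remaining mm 4.667398973131911
tilt depth 6.3759643544462 mag 41.03736951065482
centre [0.52458687 0.01584964 0.048     ]
```

Ray and depth agree: 6.4° of tilt is left, which is 4.7 mm of travel, and the face radius of 41.04 mm matches the given size. I'll go back down and push that far.

>>> step_arm(
  rows=[
    [0.7,[0,0,30],0],
    [0.7,[0,0,55],0],
    [0.7,[0,0,60],0],
    [0.7,[0,-8,60],0],
    [0.7,[0,-14,60],0],
    [0.7,[0,-18,60],0],
    [0.7,[0,-21,60],0],
    [0.7,[0,-23,60],0],
    [0.7,[0,-24.5,60],0],
    [0.7,[0,-26,60],0],
    [0.7,[0,-27.5,60],0],
    [0.7,[0,-29,60],0],
    [0.7,[0,-29.7,60],0],
    [0.7,[0,-29.7,60],0],
    [0.7,[0,-29.7,60],0],
  ],
)

```text
clock: 7.47
ee_pos: [0.5482, -0.0164, 0.0262]
eef_rot: [-180.0, 0.0, 35.8]
ft_force: [0.4, -0.1, -0.1]
finger_gap: 0.0597
```

>>> step_arm(
  rows=[
    [0.7,[0,4,0],0],
    [0.7,[0,14,0],0],
    [0.7,[0,25,0],0],
    [0.7,[0,25,-30],0],
    [0.7,[0,25,-60],0],
    [0.7,[0,25,-60],0],
    [0.7,[0,25,-60],0],
    [0.7,[0,25,-60],0],
  ],
)

```text
clock: 8.13
ee_pos: [0.563, -0.0373, 0.0859]
eef_rot: [-180.0, 0.0, 35.8]
ft_force: [-0.4, -0.1, -0.2]
finger_gap: 0.0596
```

```bash
python3 - <<'E'
from h import *
s=snapshot('wrist');save(s,'w5');np.savez('/tmp/w5.npz',**s); print(read_state()['ee_pos'],read_state()['ft_force'])
E
python3 wr.py /tmp/w5.npz 46.5
```

```text
[ 0.56270466 -0.03708591  0.08538362] [-0.41102692 -0.03034621 -0.24178335]
button px 324.29754638671875 138.73562622070312 diam 57.405513763427734 59.657012939453125 depth pt [0.52249768 0.02036643 0.08997256]
tube + (array([-46.48937827,   0.93093276]), np.int64(4517)) tube - (array([-46.85837408,   0.84719365]), np.int64(4510))
caps (array([-46.40768948,   0.80702568]), np.int64(4312)) (array([-46.91192313,   0.71397558]), np.int64(4303))
face pt [0.52250798 0.02036891 0.08988986] axis 0.9574696172235164 tilt deg (ray) 0.07985938961414686 remaining mm 0.05853999007079272
tilt depth 0.07410379401225381 mag 41.082689354019635
centre [0.52169798 0.01985518 0.048     ]
```

View pics/w5.png

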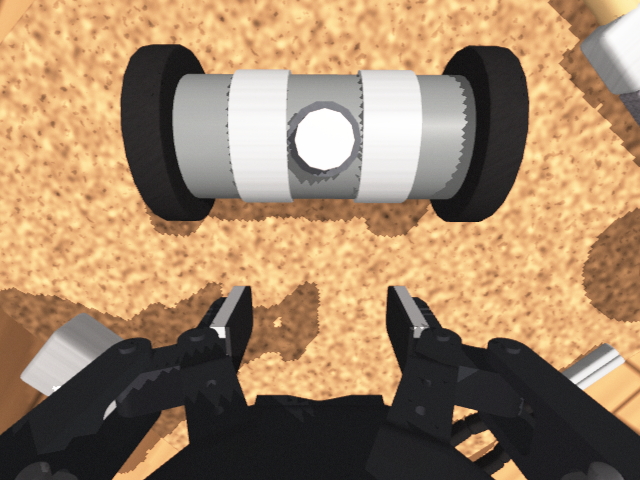

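Tilt is now 0.08°. Before pressing, I'll check the camera-to-tool offset using the finger pads visible in the same wrist image.

```bash
python3 - <<'E'
from h import *
s=dict(np.load('/tmp/w5.npz'));w=world(s);im=s['img'].astype(int)
tcp=np.array([.5628,-.0372,.0855]);th=np.radians(35.8);a=np.array([np.cos(th),np.sin(th),0]);n=np.array([a[1],-a[0],0])
r=w-tcp;A,N,Z=r@a*1e3,r@n*1e3,r[...,2]*1e3
m=(abs(A)<62)&(abs(N)<30)&(Z>-5)&(Z<60)
for sg in(1,-1):
    k=m&(sg*A>0)&(Z<35)
    print(sg,k.sum(),'A',np.percentile(A[k],[1,5,50,95,99]),'N',np.percentile(N[k],[0.5,2,5,50,95,99]),'Z',np.percentile(Z[k],[1,5,50,95]))
    for z0 in range(0,40,5):
        q=k&(Z>=z0)&(Z<z0+5)
        if q.sum()>10: print('  z',z0,q.sum(),'N',np.round(np.percentile(N[q],[2,50,98]),1),'A',np.round(np.percentile(A[q],[2,50,98]),1))
E
```

```text
1 1613 A [28.37260598 28.45215825 28.86130612 40.98019031 41.93006347] N [-10.91629268 -10.71664035 -10.59807288  -6.23654414   9.39482809
  11.16248231] Z [ 7.15648236 10.25002188 23.83383181 34.05124925]
  z 5 72 N [-9.4 -0.3  9.8] A [28.4 28.7 28.9]
  z 10 205 N [-10.7  -6.1  10.9] A [28.4 28.7 40. ]
  z 15 272 N [-10.8  -6.4  10.7] A [28.4 28.9 41.5]
  z 20 316 N [-10.6  -6.3  10.2] A [28.4 29.2 41.9]
  z 25 353 N [-10.8  -6.3  10.7] A [28.4 29.  41.7]
  z 30 395 N [-10.7  -6.3  10.7] A [28.4 29.3 41.7]
-1 1611 A [-44.55046604 -43.46018125 -31.39462856 -30.97477609 -30.85577751] N [-10.86048728 -10.68070133 -10.54785941  -6.21228524   9.26641538
  11.06002302] Z [ 7.11232033 10.41702632 24.00797068 34.04869557]
  z 5 71 N [-8.7  0.3 10.2] A [-31.4 -31.2 -30.9]
  z 10 212 N [-10.6  -6.1  10.9] A [-42.1 -31.3 -31. ]
  z 15 264 N [-10.7  -6.3  10.5] A [-44.  -31.6 -30.9]
  z 20 318 N [-10.7  -6.2  10.7] A [-44.5 -31.5 -30.9]
  z 25 353 N [-10.7  -6.3  10.5] A [-44.2 -31.9 -30.9]
  z 30 393 N [-10.7  -6.3  10.3] A [-44.5 -31.7 -30.9]
```

The pads measure n ≈ 0 and −1.2 mm along the axis, so I'll correct x. Next: rise, shut the fingers, and move over the button.

>>> step_arm(
  rows=[
    [0,[0,0,-30],0],
    [0,[2,-15,-30],0],
    [0,[2,-40,-30],0],
    [0,[2,-62,-30],0],
    [0,[2,-70,-30],0],
    [0,[2,-70,-30],0],
    [0,[2,-70,-30],0],
    [0,[2,-70,-30],0],
    [0,[2,-70,-30],0],
  ],
  newtons=30,
)

```text
clock: 8.93
ee_pos: [0.524, 0.0205, 0.1161]
eef_rot: [180.0, 0.0, 35.8]
ft_force: [-0.7, 0.0, -0.6]
finger_gap: 0.0
```

```bash
python3 look.py 6
```

```text
9.0333 [0.52383936 0.02069308 0.11608585] [0.0970225  0.63166415 0.63423859] 0.00028372464927684356
```

View pics/l6.png

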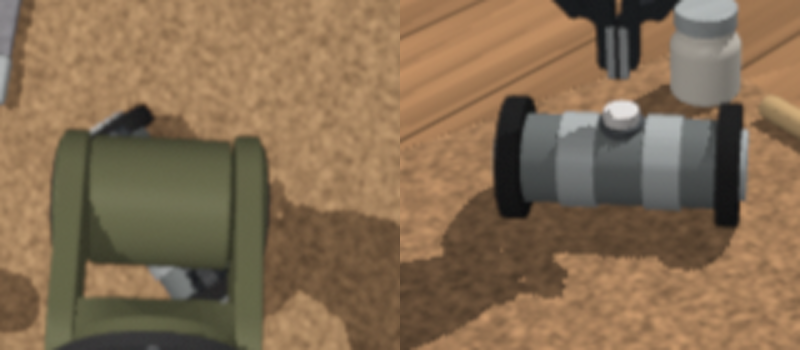

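The scene view shows the shut fingertips at about (618,78) in the crop, directly above the button at (621,108). As a check, I'll compare the two within the same camera.

```bash
python3 - <<'E'
from h import *
s=dict(np.load('/tmp/scene6.npz'));w=world(s)
th=np.radians(35.8);a=np.array([np.cos(th),np.sin(th),0]);n=np.array([a[1],-a[0],0]);t=np.array([.5239,.0206,.116])
r=w-t;A,N,Z=r@a*1e3,r@n*1e3,r[...,2]*1e3
k=(abs(A)<30)&(abs(N)<25)&(Z>-6)&(Z<15);print('tip',k.sum(),np.percentile(A[k],[3,50,97]),np.percentile(N[k],[3,25,50,97]),Z[k].min())
im=s['img'].astype(int)
k=(abs(A)<20)&(abs(N)<25)&(Z>-36)&(Z<-20)&(im.min(-1)>150);v,u=np.nonzero(k);print('btn',k.sum(),u.mean(),v.mean(),np.percentile(A[k],[3,50,97]),np.percentile(N[k],[3,50,97]),np.percentile(Z[k],[3,50,97]))
k&=Z>-28.5;print(k.sum(),A[k].mean(),N[k].mean(),np.percentile(N[k],[2,98]))
E
```

```text
tip 104 [-9.77885985  2.23489329 12.8772633 ] [ 4.91379307  7.41805144 10.27067193 13.48267942] 0.27039304646313267
btn 76 277.89473684210526 243.89473684210526 [-9.04311196  1.60366629 10.87636313] [-9.12660046  0.22843986 10.53544987] [-29.53153035 -28.01769734 -26.76462703]
55 1.6298326211468603 0.3577242975644409 [-8.8466318  10.85548346]
```

Alignment is within about 1 mm; I'll shift +0.7 mm in y. Now press gently in stages.

>>> step_arm(
  rows=[
    [0,[0,0.7,10],0],
    [0,[0,0.7,18],0],
    [0,[0,0.7,22],0],
    [0,[0,0.7,24],0],
    [0,[0,0.7,26],0],
    [0,[0,0.7,28],0],
    [0,[0,0.7,30],0],
    [0,[0,0.7,31],0],
    [0,[0,0.7,32],0],
    [0,[0,0.7,32],0],
    [0,[0,0.7,32],0],
  ],
)

```text
clock: 9.95
ee_pos: [0.5241, 0.0207, 0.0845]
eef_rot: [180.0, -0.0, 35.8]
ft_force: [-1.2, -1.2, 4.2]
finger_gap: 0.0
```

>>> step_arm(
  rows=[
    [0,[0,0,1],0],
    [0,[0,0,2],0],
    [0,[0,0,3],0],
    [0,[0,0,3.5],0],
    [0,[0,0,3.5],0],
    [0,[0,0,3.5],0],
  ],
)

```text
clock: 10.45
ee_pos: [0.5241, 0.0207, 0.081]
eef_rot: [180.0, -0.0, 35.8]
ft_force: [-1.1, -1.0, 7.0]
finger_gap: -0.0
```

>>> step_arm(
  rows=[
    [0,[0,0,0.3],0],
    [0,[0,0,0.6],0],
    [0,[0,0,0.6],0],
    [0,[0,0,0.6],0],
  ],
)

```text
clock: 10.78
ee_pos: [0.5243, 0.0206, 0.0809]
eef_rot: [180.0, -0.0, 35.8]
ft_force: [-3.2, -1.4, 11.2]
finger_gap: 0.0002
```

>>> step_arm(
  rows=[
    [0,[0,0,0.3],0],
    [0,[0,0,0.5],0],
    [0,[0,0,0.5],0],
    [0,[0,0,0.5],0],
    [0,[0,0,0.5],0],
  ],
)

```text
clock: 11.2
ee_pos: [0.5245, 0.0205, 0.0808]
eef_rot: [179.9, -0.1, 35.8]
ft_force: [-3.6, -2.7, 16.2]
finger_gap: 0.0
```

```bash
python3 look.py 7; python3 - <<'E'
from h import *
s=snapshot('wrist');save(s,'w7');np.savez('/tmp/w7.npz',**s)
s=snapshot('scene');save(s,'s7')
x=s['img'][210:320,200:345];cv2.imwrite('pics/z7.png',cv2.resize(x[:,:,::-1],None,fx=5,fy=5,interpolation=cv2.INTER_CUBIC))
E
```

```text
11.3 [0.52450037 0.02047889 0.0807526 ] [-3.69857172 -2.56220926 15.53210006] 5.603120946731809e-05
```

View pics/z7.png

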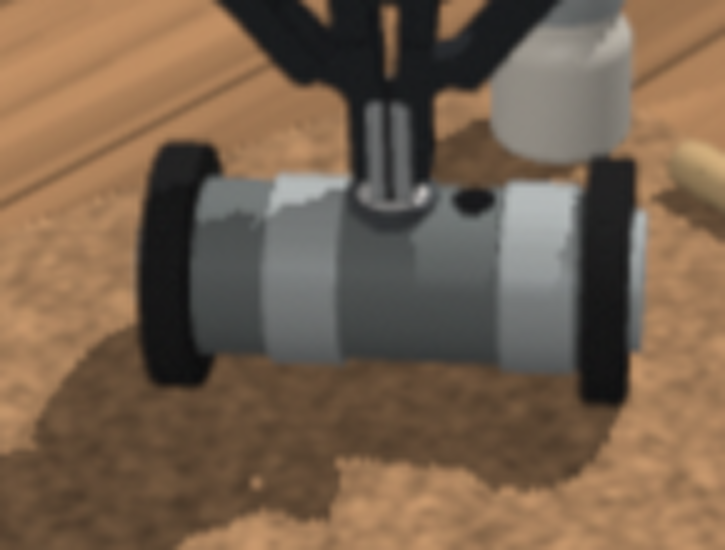

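View pics/w7.png

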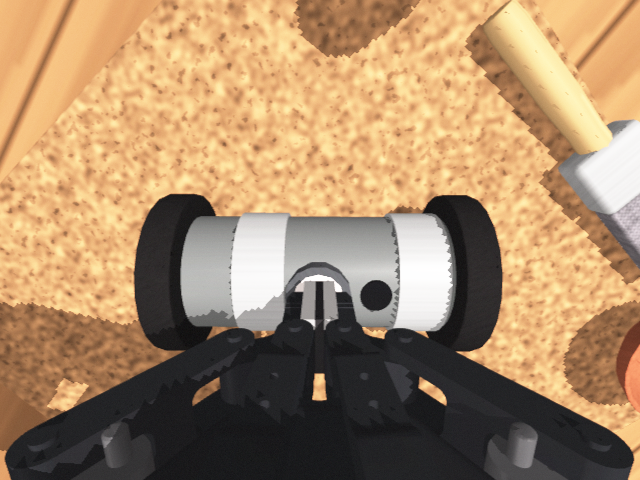

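View pics/s7.png

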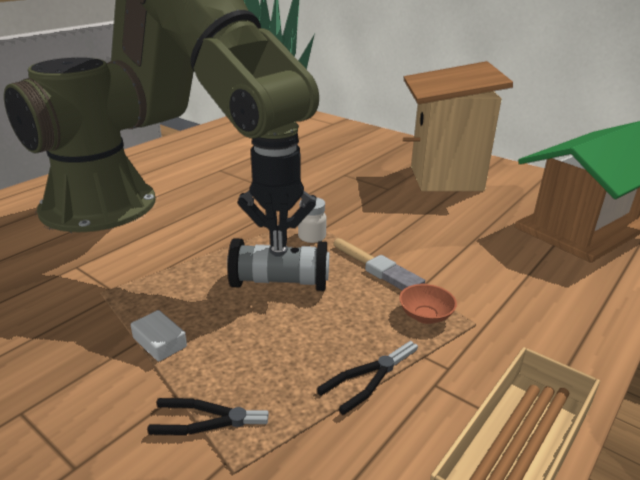

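The port at wrist pixel (376,295) is uncovered, the sleeve has slid against the cap side, and the bystanders look unmoved. One last tilt check, using the port.

```bash
python3 - <<'E'
from h import *
from scipy.optimize import least_squares
s=dict(np.load('/tmp/w7.npz'));w=world(s);im=s['img'].astype(int)
th=np.radians(35.8);a=np.array([np.cos(th),np.sin(th),0]);n=np.array([a[1],-a[0],0]);c0=np.array([.549,-.018,.048])-.0465*n
r=w-c0;A,N,Z=r@a,r@n,r[...,2]
def fit(m,R):
    x=np.c_[N[m],Z[m]];return least_squares(lambda p:np.hypot(x[:,0]-p[0],x[:,1]-p[1])-R,[0,0],loss='soft_l1',f_scale=.001).x
f=(abs(N)<.055)&(Z>-.03)
cs=[fit(f&(abs(A-sg*.072)<.005)&(im.max(-1)<60),.042) for sg in(1,-1)];print(cs)
c=np.mean(cs,0)
pm=np.zeros((480,640),np.uint8);pm[275:315,358:394]=(im.max(-1)<60)[275:315,358:394]
M=cv2.moments(pm,True);u,v=M['m10']/M['m00'],M['m01']/M['m00'];ok=(pm>0)&np.isfinite(Z);p=w[ok].mean(0)-c0
print(u,v,M['m00'],'port axis',p@a*1e3,'tilt',np.degrees(np.arctan2(p@n-c[0],p[2]-c[1])),'r',np.hypot(p@n-c[0],p[2]-c[1])*1e3)
sl=f&(im.min(-1)>215)&(A>.03)&(A<.066)&(np.hypot(N-c[0],Z-c[1])>.0305);print('sleeve extent',np.percentile(A[sl],[2,98])*1e3)
T0=dict(np.load('/tmp/scene0.npz'))['img'].astype(int);T1=dict(np.load('/tmp/scene7.npz'))['img'].astype(int)
d=abs(T0-T1).max(-1)>40
for nm,(x0,y0,x1,y1) in dict(tin=(130,310,188,358),pl1=(148,396,270,436),pl2=(318,342,418,412),dish=(398,286,458,322),brush=(345,240,425,292)).items(): print(nm,d[y0:y1,x0:x1].sum())
st=read_state();print(st['clock'],st['ft_force'])
E
```

```text
[array([0.00047454, 0.00070861]), array([5.61002837e-08, 6.64389808e-04])]
375.6509040333797 295.05841446453405 719.0 port axis 27.857651384058673 tilt 0.35264905186427237 r 30.819804772011818
sleeve extent [39.07930627 60.90489107]
tin 1507
pl1 0
pl2 0
dish 0
brush 0
11.4 [-4.29712476 -2.06669851 15.66660417]
```

```bash
python3 - <<'E'
from h import *
print(job_done()); print(read_state()['ft_force'])
E
```

```text
the job is handed in; nothing more can be done
None
the job is handed in; nothing more can be done
```

I rolled the feeder over on the mat until the button pointed straight up. I then pushed the button to its stop with the shut fingers and handed the job in while still holding it there, at about 11.4 s.

- **Roll:** I pushed slowly with the open fingers either side of the button. The tilt was 0.08° before the press and 0.35° while holding, measured at the port.
- **Button:** the fingers stopped at 80.8 mm, against 81 mm expected for fully in. Extra push added force but no further travel. The hold is about 16 N downward, with roughly 4–5 N sideways along the tube.
- **Sleeve:** it now sits at about 39–61 mm along the tube, against 37–61 mm expected when fully open. The port is clearly uncovered at about 28 mm.
- **Other things on the mat:** the pliers, dish and brush showed no change in the scene camera. The tin's pixels did change. It looks to be in the same place, and I put the change down to the arm's shadow without measuring it. I checked the jar only by eye, as it is partly hidden behind the gripper.
- **Checks that disagreed:** the first triangulation of the button was poor, missing by 5 mm and giving 67.8° against about 65° from the depth image. I used the wrist camera's close-up instead, where the two methods agreed. The point where the fingers met the feeder also differed from the camera's position by about 2 mm, so I aimed the press between the two.

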